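# Spatula to the pan, bell timer to 45 minutes

### The arm

A 6-joint arm with a two-finger parallel gripper is mounted at the origin on the work surface. World frame = base frame: x ahead of the robot, y to its left, z up, the work surface at z = 0. Lengths are in m, angles in rad, forces in N, time in s.
With the tool pointing down it reaches from about 0.35 to 0.975 m from the base axis. Payload 4.9 kg.
Tool frame: the origin (TCP) lies at the very end of the fingers, on their centre line; the grasp point (between the pads) lies 19 mm behind it; z points along the fingers, y is the direction in which the jaws open and shut (so a half turn about z gives the same grasp; the last joint's range is limited). The gripper opens to 85 mm and grips with 20 to 120 N. Pads are 22 mm wide; open, the fingers measure 114 mm over their backs; the gripper's body (76 mm by 85 mm) begins 54 mm behind the grasp point. The pads swing forward as they close: fully open they stand 13 mm farther back than shut.
Start: joints at [-1.427, 0.053, 1.613, -0, 1.476, -0.119], TCP at [0.162, -0.604, 0.231] pointing down, gripper open.
Joint ranges: [-3.01, 3.01], [-1.01, 2.22], [0.06, 2.58], [-1.02, 4.17], [0.09, 2.62], [-3.14, 3.14]. Speed limits (rad/s): [2.57, 2.57, 3.14, 3.14, 3.14, 3.14].

### API

Orientations are given as a unit quaternion [w, x, y, z].
In Python, from plant import monitor, eyes, manip gives the robot as it stands.
- The arm moves only by the tool step_arm, never from a script. Its argument "motion" is a list of rows, each a list of 7 numbers: the shift along the world's x, y, z scaled (see below), then the turn, a rotation vector about the world's x, y, z scaled (see below), then the closure in counts, from 0 (fully open) to 255 (shut). In form: [[x, y, z, ax, ay, az, grip], ...]. A call has 1 to 10 rows; each row is the pose to reach, as a shift and turn from the pose commanded when the call began; what a row does not reach only later rows make up. The controller multiplies each number of a shift by 0.5 m and each number of a turn by 1.5 rad. A row lasts 1/10 s, in which the tool goes at most 50 mm and 8.59 degrees, less where a joint would pass 70% of its speed; a pose out of reach is approached as far as the arm can. A call with a number of a shift or a turn outside -1 to 1 is refused whole. A call with a gripper value outside its range is refused whole. The fingers move at their own pace and stop on an object; the grip force is fixed at half the most. Time passes only in rows, so rows that repeat a pose let the fingers close. It gives the time, the measured TCP pose, the force and the opening at its end, in the units of the state.
- monitor.state(): the state, without advancing time (a new reading comes with each control period).
- eyes.grab_frame(name): name is "scene" or "top" or "wrist"; returns a dict with "pixels" (384x512x3 uint8, red, green, blue), "mtx" (3x3 intrinsics, pixels), "rvec" (rotation vector, rad) and "tvec" (3), from world to camera coordinates, as OpenCV has them; the wrist camera has in their place "hand_eye" (4x4, takes a point from camera to tool coordinates, whose origin is the TCP and whose axes are the flange's). Camera axes: x right, y down, z forward; pixel columns grow to the right and rows downward; lengths in m; the calibration is good to about 2 mm. A picture is of the moment at which its call begins: read the wrist's pose just before it. There is no depth.
- manip.job_done(): hands the job in, once; it reports no verdict.
Trained networks look in the newest picture that a camera, given by its name, has taken for a name from the list of things; names that differ only in an ending like _2 or _b are one class to them, and where a whole thing is asked for, a point or a joint stands for the part that bears it (a point fixed in the world has none). Each returns a list of dicts, best first, with "p" (0 to 1); they miss things now and then, are a little off and sometimes report something else, mostly with a low value. They report only what shows in the picture. A call takes as long as a camera call.
- eyes.look_for(name, camera): "box" ([centre column, centre row, width, height] in pixels, round what is visible of it).
- eyes.pinpoint(name, camera): "uv" ([column, row] in pixels: a listed point, or the origin of a listed thing).
The state is a dict: "time": time; "joint_pos": joint angles; "joint_vel": joint speeds; "joint_efforts": joint torques, N m; "tool_pos": TCP position; "tool_rot": TCP orientation; "contact_force": force on the tool from outside, world axes, zero at the start; "ft_torque": the same for the moment, N m; "gripper_width": opening from 0.0 (shut) to 1.0 (fully open).
Only numpy, scipy, OpenCV 4.12 (cv2) and the standard library are available. Lean on these libraries where they do the work, as an engineer would, in place of code of your own. Each camera call takes 0.05 s, during which the arm holds its last target.

### The job

The potatoes on the hob are about to roast for three quarters of an hour: pull the wooden spatula out of the utensil crock, lower it blade first into the pan and leave it there with its handle leaning over the rim. Then set the bell timer the way a spring timer wants it: twist it clockwise past its top mark (60) and from there back down to 45 minutes. Leave the other two utensils in the crock, keep the pan on its cooking zone, and do not shift or knock over the crock, the ramekin or the pepper mill.

Things in the scene. Friction and masses are not known exactly. Their poses are not given: they have to be found in the camera images.
- spatula_handle (a point): Point on the axis of the wooden spatula's round handle (14 mm thick), 30 mm below its top end: a good place to grip. The only wooden utensil in the crock: plain light beech, 260 mm long, about 60 g. It stands blade down, leaning some 13 degrees outwards on the crock's rim, roughly towards the hob's side (within 60 degrees of straight left, +y).
- spatula_mid (a point): Centre of the same spatula, on its axis half-way along its length (130 mm from either end).
- spatula_tip (a point): Middle of the bottom edge of the same spatula's flat blade, 230 mm from spatula_handle along the axis. The blade is 50 mm wide, 7 mm thick and 68 mm long, with shoulders narrowing to the handle at 93 mm; its width lies across the direction in which the spatula leans.
- spatula_end (a point): Top end of the same spatula's handle, on its axis, 260 mm from the tip and 30 mm above spatula_handle.
- pan_rim (a point): Centre of the mouth of the round steel two-handled pan, at rim height: 75 mm above its underside, 69 mm above its inner floor. Outside diameter 200 mm, wall 4 mm; loose, 1.5 kg, on the hob. Five potatoes (about 50 by 42 mm) lie fast along the wall on one side; the middle, 80 mm across, is clear. Two loop handles stand out 30 mm, below the rim. z is up.
- hob: Black glass induction hob, 310 mm square, flush-mounted, standing 4 mm above the bench; origin at its centre on the bench level. Fixed. Its cooking zone is the ring marked round the centre, 230 mm across.
- crock_rim (a point): Centre of the mouth of the round steel utensil crock, 120 mm above the bench. Outside diameter 120 mm, wall 4 mm, inner floor 5 mm above the bench; loose, 0.9 kg. Three utensils stand in it, 120 degrees apart and leaning outwards, their tops 235 to 270 mm above the bench and 75 to 95 mm from the crock's axis. z is up.
- spoon_tip (a point): Lower end, on the crock's floor, of the steel serving spoon with a flat strip handle that stays in the crock.
- scraper_tip (a point): Lower end, on the crock's floor, of the plastic scraper with a broad grey handle that stays in the crock.
- timer_grip (a point): Point on the vertical turning axis of the bell timer at the height to grip: 53 mm above the bench, 21 mm above the turning disc, 7 mm below the top of the finger bar. The bar is black, upright, 46 mm long, 11 mm thick, and stands across a grey disc 49 mm wide; a white line and a small tongue mark its pointer end. The x axis of this point points from the centre to the 0 mark; z is up.
- timer_dial (a joint): Angle of the bar's pointer end from the 0 mark, clockwise seen from above, where it grows: 0.0785 rad (4.5 degrees) a minute, so 45 minutes is 3.534 and the 60 mark 4.712; hard stop at 4.92. At the start 25 to 41 minutes are left on it. Stiff (0.05 N m); it stays where it is left.
- ramekin: small white china ramekin, 76 mm wide, 42 mm tall, empty; bystander, loose. Origin at the centre of its underside.
- pepper_mill: dark wooden pepper mill, 56 mm wide, 156 mm tall; bystander, loose. Origin at the centre of its underside.
- timer: Housing of the bell timer: a round steel drum 84 mm wide, 28 mm high, held fast to the bench by its magnet, face up. The white face has 13 fixed marks, one every 5 minutes (22.5 degrees), clockwise from 0 to 60 over three quarters of a turn; 0, 15, 30, 45 and 60 are longer and thicker, 0 has a dot beside it, and from 60 on to 0 it is blank. Origin at the centre of its underside.

How it is judged:
On the way, in this order (a step that is already met when the one before it is completed fails the run):
1. the spatula, still held in the fingers, has been lowered blade first into the pan (horizontal distance between spatula_tip and pan_rim below 0.095 m and z of spatula_tip in the frame of pan_rim below -0.02 m and contact force between the fingers and spatula above 0.5 N), for 0.1 s.
2. the timer has been twisted past its 60 mark (value of joint timer_dial above 4.72 rad), for 0.05 s.
3. the timer has been turned back to 45 minutes, within one and a half minutes (value of joint timer_dial between 3.416 and 3.652 rad), for 0.2 s.
At the end, for the whole second after the job is handed in: Timer at 45 minutes (within 1.5); the spatula rests in the pan, blade tip 20 mm or more below the rim and within 95 mm of the pan's centre, handle end above the rim; pan's centre within 70 mm of the hob's; crock upright with the spoon and the scraper still in it (all of step 3 and horizontal distance between spatula_tip and pan_rim below 0.095 m and z of spatula_tip in the frame of pan_rim below -0.02 m and z of spatula_end in the frame of pan_rim above 0.005 m and linear speed of spatula below 0.03 m/s and horizontal distance between pan_rim and hob below 0.07 m and z of each of spoon_tip, scraper_tip in the frame of crock_rim below -0.06 m and angle between crock_rim's own z axis and vertical below 0.2 rad); the robot touches nothing.
It fails at once if the spoon or the scraper is pulled out of the crock, or the crock is tipped or pushed more than 80 mm away (z of any of spoon_tip, scraper_tip in the frame of crock_rim above -0.03 m or angle between crock_rim's own z axis and vertical above 0.5 rad or distance of crock_rim from where it was at the start of the episode above 0.08 m).
It fails at once if the ramekin or the pepper mill is shifted by more than 50 mm or tipped over (distance of any of ramekin, pepper_mill from where it was at the start of the episode above 0.05 m or angle between any of ramekin, pepper_mill's own z axis and vertical above 0.6 rad).
It also fails if it takes over 72 s, if anything falls off the work surface, if the arm or the gripper's body presses on something with over 40 N, if the wrist force passes 120 N, or if a joint passes its speed limit or range.

## Working session

There is one attempt and no reset: what is moved stays moved. The work goes in short steps, Python scripts to look and compute and a tool call to move; the robot and the scene stay as the last step left them, time stands still between calls to the robot, and variables do not carry over. Pictures are saved under pics/ and viewed, and the job is handed in when it is done.

Besides the shell and the picture viewer there is one more tool, called after "Emit:" by a JSON object that holds its "op" and its "data", one argument or row to a line. step_arm: Moves the arm, as the interface text tells. Its arguments: {"type":"object","properties":{"motion":{"type":"array","items":{"type":"array","items":{"type":"number"}}}},"required":["motion"]}

```bash
ls; mkdir -p pics; cat > h.py <<'E'
import numpy as np, cv2
from scipy.spatial.transform import Rotation as R
from plant import monitor, eyes, manip
def save(f,n): cv2.imwrite('pics/'+n,f['pixels'][:,:,::-1])
def proj(f,name,st=None):
    if 'rvec' in f:
        Rm,_=cv2.Rodrigues(np.array(f['rvec'],float)); T=np.hstack([Rm,np.array(f['tvec'],float).reshape(3,1)])
    else:
        q=st['tool_rot']; W=np.eye(4); W[:3,:3]=R.from_quat([q[1],q[2],q[3],q[0]]).as_matrix(); W[:3,3]=st['tool_pos']
        T=np.linalg.inv(W@np.array(f['hand_eye']))[:3]
    return np.array(f['mtx'])@T
def px(P,X):
    v=P@np.append(X,1); return v[:2]/v[2]
def tri(Ps,uvs):
    A=[]
    for P,(u,v) in zip(Ps,uvs):
        A+= [ (u*P[2]-P[0])/np.linalg.norm(P[2,:3]), (v*P[2]-P[1])/np.linalg.norm(P[2,:3])]
    X=np.linalg.svd(np.array(A))[2][-1]; X=X[:3]/X[3]
    return X,[np.round(px(P,X)-np.array(uv),1).tolist() for P,uv in zip(Ps,uvs)]
def onz(P,uv,z):
    A=np.array([uv[0]*P[2]-P[0],uv[1]*P[2]-P[1]]); 
    return np.append(np.linalg.solve(A[:,:2],-(A[:,2]*z+A[:,3])),z)
E
python3 - <<'E'
from h import *
st=monitor.state(); print(st)
P={};F={}
for c in ['scene','top','wrist']:
    st=monitor.state(); f=eyes.grab_frame(c); save(f,c+'0.png'); P[c]=proj(f,c,st)
np.savez('P0.npz',**P)
for n in ['spatula_handle','spatula_mid','spatula_tip','spatula_end','pan_rim','hob','crock_rim','timer_grip','ramekin','pepper_mill','timer']:
    d={}
    for c in ['scene','top']:
        r=eyes.pinpoint(n,c)
        print(n,c,[(np.round(x['uv'],1).tolist(),round(x['p'],2)) for x in r[:2]])
        if r: d[c]=r[0]['uv']
    if len(d)==2:
        X,e=tri([P[c] for c in d],list(d.values())); print('   ',X.round(4),e)
E
```

```text
pics
{'time': 0.0, 'joint_pos': array([-1.42700830e+00,  5.33651654e-02,  1.61432976e+00, -1.38847991e-05,
        1.47601265e+00, -1.19008713e-01]), 'joint_vel': array([ 0.00011668,  0.00041053,  0.00127925, -0.00222342,  0.0017632 ,
        0.00034997]), 'joint_efforts': array([ 9.73575737e-06, -3.93680978e+01, -3.70175207e+01, -5.16962098e-05,
        6.98417585e-03,  1.54256179e-05]), 'tool_pos': array([ 0.1622626 , -0.60290394,  0.23003652]), 'tool_rot': array([-1.05729227e-03,  9.91379006e-01,  1.31021172e-01, -2.00112298e-05]), 'contact_force': array([-0.16829601, -0.5715924 , -0.54992995]), 'ft_torque': array([-0.00833981,  0.00161513,  0.03819762]), 'gripper_width': 1.0032602815782123}
spatula_handle scene [([156.3, 144.1], 0.77)]
spatula_handle top [([383.5, 214.4], 0.51)]
    [ 0.5306 -0.2776  0.2356] [[-1.7, -0.4], [-1.5, 0.5]]
spatula_mid scene [([150.1, 177.2], 0.59)]
spatula_mid top [([382.4, 212.5], 0.65), ([378.1, 216.9], 0.53)]
    [ 0.5478 -0.3041  0.1411] [[-2.0, -0.4], [-1.7, 0.5]]
spatula_tip scene []
spatula_tip top [([385.1, 213.0], 0.21)]
spatula_end scene [(
[... 261 characters left out ...]
6 0.086 ] [[2.5, -0.3], [2.2, 0.1]]
hob scene []
hob top []
crock_rim scene [([133.3, 183.6], 0.68)]
crock_rim top [([398.6, 211.8], 0.77), ([245.9, 163.5], 0.28)]
    [ 0.5545 -0.3516  0.1164] [[-1.3, -0.3], [-1.2, 0.4]]
timer_grip scene [([264.5, 208.4], 0.79)]
timer_grip top [([247.2, 226.3], 0.84), ([398.5, 210.7], 0.5)]
    [0.5164 0.0032 0.0619] [[0.4, 0.0], [0.4, -0.0]]
ramekin scene [([175.1, 259.3], 0.85)]
ramekin top [([325.1, 165.1], 0.95)]
    [ 0.6916 -0.1958  0.0074] [[-1.6, -0.3], [-1.2, 0.3]]
pepper_mill scene [([256.1, 272.9], 0.75)]
pepper_mill top [([245.0, 165.3], 0.59)]
    [0.6867 0.0152 0.0039] [[0.5, 0.0], [0.4, -0.0]]
timer scene [([267.5, 224.4], 0.72)]
timer top []
```

View pics/scene0.png

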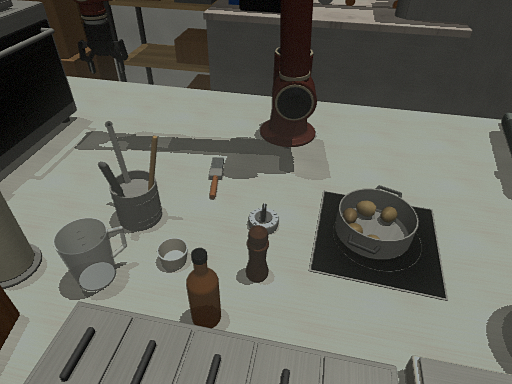

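View pics/top0.png

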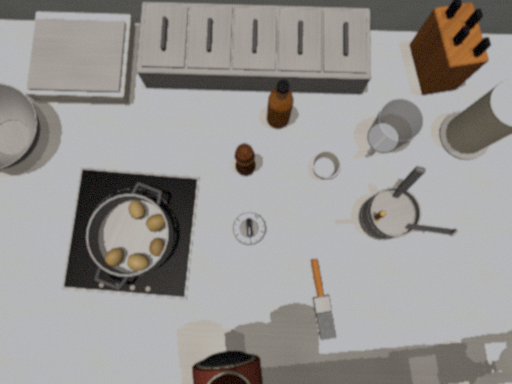

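View pics/wrist0.png

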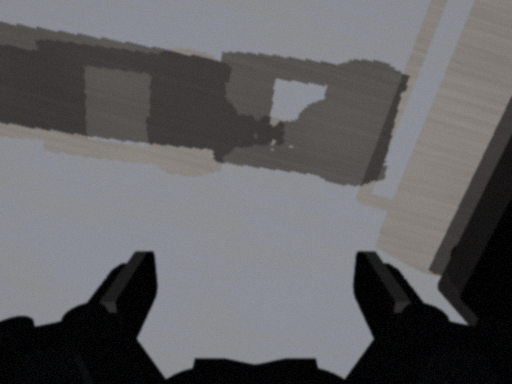

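```bash
python3 - <<'E'
import cv2,numpy as np
a=cv2.imread('pics/top0.png')[160:260,330:470]; b=cv2.imread('pics/scene0.png')[110:235,85:185]
c=cv2.imread('pics/top0.png')[170:300,60:200]
r=lambda x:cv2.resize(x,(390,290),interpolation=cv2.INTER_CUBIC)
cv2.imwrite('pics/z0.png',np.vstack([np.hstack([r(a),cv2.resize(b,(390,290),interpolation=2)]),np.hstack([r(c),r(cv2.imread('pics/top0.png')[205:250,225:275])])]))
from h import *
st=monitor.state(); f=eyes.grab_frame('wrist'); print(np.array(f['hand_eye']).round(3),f['mtx'])
q=st['tool_rot'];print(R.from_quat([q[1],q[2],q[3],q[0]]).as_matrix().round(3))
P=np.load('P0.npz'); 
for uv in [(80,180),(196,176),(186,294),(70,289)]: print(onz(P['top'],uv,0.004))
E
```

```text
[[ 0.    -0.953 -0.304  0.077]
 [ 1.     0.     0.001 -0.002]
 [-0.    -0.304  0.953 -0.143]
 [ 0.     0.     0.     1.   ]] [[340.73083569   0.         254.84100451]
 [  0.         340.73083569 189.01127338]
 [  0.           0.           1.        ]]
[[ 0.966  0.26   0.   ]
 [ 0.26  -0.966  0.   ]
 [ 0.    -0.    -1.   ]]
[0.63332736 0.45528871 0.004     ]
[0.65321799 0.1464371  0.004     ]
[0.3443081  0.15598109 0.004     ]
[0.34858563 0.45282766 0.004     ]
```

View pics/z0.png

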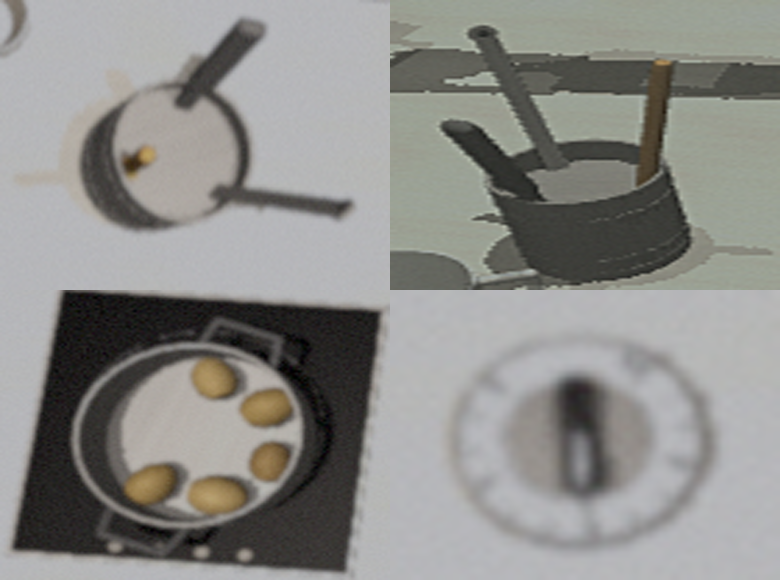

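Emit:
{"op": "step_arm", "data": {
  "motion": [
    [0, 0, 0.1, 0, 0, 0.1, 0],
    [0, 0, 0.2, 0, 0, 0.2, 0],
    [0, 0.02, 0.3, 0, 0, 0.3, 0],
    [0.05, 0.1, 0.38, 0, 0, 0.4, 0],
    [0.12, 0.17, 0.38, 0, 0, 0.5, 0],
    [0.19, 0.24, 0.38, 0, 0, 0.6, 0],
    [0.26, 0.31, 0.38, 0, 0, 0.7, 0],
    [0.33, 0.38, 0.38, 0, 0, 0.8, 0],
    [0.4, 0.45, 0.38, 0, 0, 0.9, 0],
    [0.46, 0.52, 0.38, 0, 0, 1.0, 0]
  ]
}}

```text
time: 2.3
tool_pos: [0.3913, -0.3444, 0.4214]
tool_rot: [0.0, 0.634, 0.774, -0.0]
contact_force: [1.0, -0.5, -0.2]
gripper_width: 0.998
```

Emit:
{"op": "step_arm", "data": {
  "motion": [
    [0.07, 0.07, 0, 0, 0, 0.05, 0],
    [0.14, 0.14, 0, 0, 0, 0.05, 0],
    [0.21, 0.21, 0, 0, 0, 0.05, 0],
    [0.27, 0.29, 0, 0, 0, 0.05, 0],
    [0.27, 0.29, 0, 0, 0, 0.05, 0]
  ]
}}

```text
time: 2.8
tool_pos: [0.5276, -0.1965, 0.4209]
tool_rot: [-0.0, 0.604, 0.797, 0.001]
contact_force: [-1.1, -1.1, 0.0]
gripper_width: 1.005
```

```bash
cat > look.py <<'E'
import sys
from h import *
tag=sys.argv[1]; names=sys.argv[2:]
st=monitor.state(); f=eyes.grab_frame('wrist'); save(f,tag+'.png'); P=proj(f,'wrist',st); np.save('P_'+tag+'.npy',P)
print(st['time'],np.round(st['tool_pos'],4),np.round(st['joint_pos'],2)); q=st['tool_rot'];print(R.from_quat([q[1],q[2],q[3],q[0]]).as_matrix().round(3))
for n in names:
    r=eyes.pinpoint(n,'wrist'); print(n,[(np.round(x['uv'],1).tolist(),round(x['p'],2)) for x in r[:2]])
E
python3 look.py w1 spatula_handle spatula_mid spatula_end spatula_tip crock_rim
```

```text
2.8 [ 0.5276 -0.1965  0.4209] [-0.49 -0.14  1.49  0.    1.79 -0.76]
[[-0.271  0.963  0.   ]
 [ 0.963  0.271  0.002]
 [ 0.002  0.001 -1.   ]]
spatula_handle [([240.5, 240.8], 0.75)]
spatula_mid [([244.0, 220.4], 0.72)]
spatula_end [([242.2, 242.4], 0.6), ([394.1, 25.6], 0.52)]
spatula_tip []
crock_rim [([248.8, 249.1], 0.86)]
```

View pics/w1.png

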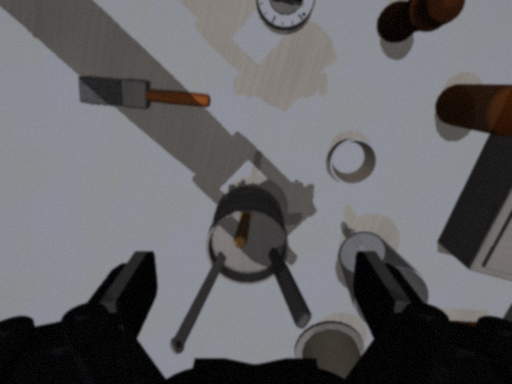

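```bash
python3 - <<'E'
from h import *
P0=np.load('P0.npz'); W=np.load('P_w1.npy'); S,T=P0['scene'],P0['top']
p=lambda *a: print(*[x if isinstance(x,list) else x.round(4) for x in a])
E,e=tri([S,T,W],[(155,136.7),(383.1,212.5),(241,243.5)]);p('end',E,e)
E2,e=tri([S,W],[(155,136.7),(241,243.5)]);p('endSW',E2,e)
H,e=tri([S,T,W],[(156.3,144.1),(383.5,214.4),(240.5,240.8)]);p('handle',H,e)
M,e=tri([S,T,W],[(150.1,177.2),(378.1,216.9),(244,220.4)]);p('mid',M,e)
M,e=tri([S,W],[(150.1,177.2),(244,220.4)]);p('midSW',M,e)
C,e=tri([S,T,W],[(133.3,183.6),(398.6,211.8),(248.8,249.1)]);p('crock',C,e)
# point on the rim crossing: scene lower visible (149,182?) wrist lower visible (247,212)
for c,n in ((S,'s'),(T,'t'),(W,'w')): print(n,px(c,E).round(1),px(c,np.array([.5545,-.3516,.12])).round(1))
# model: tip from 13deg lean; fit azimuth
for az in (95,100,105,110,115):
  a=np.deg2rad(az); ax=np.array([np.sin(.227)*np.cos(a),np.sin(.227)*np.sin(a),np.cos(.227)])
  m=E-ax*.11; print(az,m.round(3),px(S,m).round(1),px(T,m).round(1),px(W,m).round(1), 'tip',(E-.26*ax).round(3))
E
```

```text
Traceback (most recent call last):
AttributeError: 'str' object has no attribute 'round'. Did you mean: 'count'?
```

```bash
python3 - <<'E'
import cv2,numpy as np
a=cv2.imread('pics/w1.png')[170:290,190:310]; b=cv2.imread('pics/scene0.png')[120:200,125:185]
cv2.imwrite('pics/z1.png',np.hstack([cv2.resize(a,(480,480),interpolation=2),cv2.resize(b,(320,480),interpolation=2)[:, :320]]))
E
```

```text
(no output)
```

View pics/z1.png

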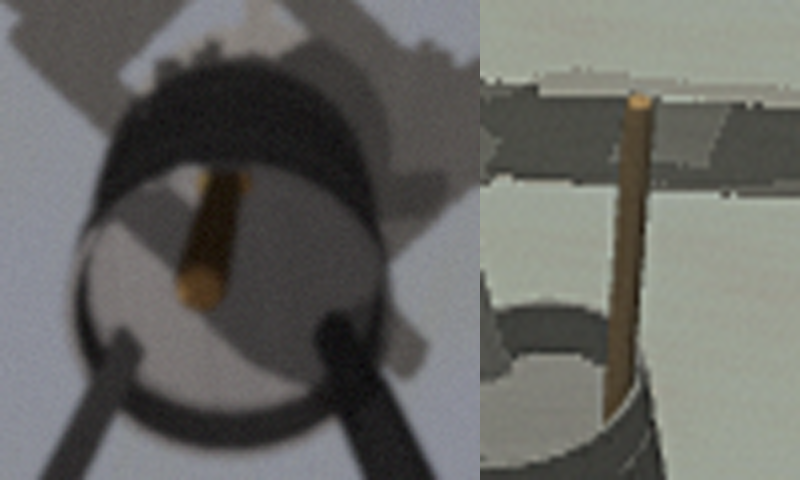

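```bash
python3 - <<'E'
from h import *
P0=np.load('P0.npz'); W=np.load('P_w1.npy'); S,T=P0['scene'],P0['top']
def p(*a): print(*[x.round(4) if isinstance(x,np.ndarray) else x for x in a])
E,e=tri([S,T,W],[(155,137),(383.1,212.5),(240.5,242)]);p('end',E,e)
H,e=tri([S,T,W],[(156.3,144.1),(383.5,214.4),(240.5,240.8)]);p('handle',H,e)
M,e=tri([S,T,W],[(150.1,177.2),(378.1,216.9),(244,220.4)]);p('mid',M,e)
C,e=tri([S,T,W],[(133.3,183.6),(398.6,211.8),(248.8,249.1)]);p('crock',C,e)
def plane(P,a,b): l=np.cross([*a,1],[*b,1]); return P.T@l
pl=[plane(S,(155,137),(150.7,187.5)),plane(W,(240.5,242),(246.2,215)) ]
d=np.cross(pl[0][:3],pl[1][:3]); d/=np.linalg.norm(d); d*=np.sign(d[2])
print('dir',d.round(3),'lean',np.degrees(np.arccos(d[2])),'az',np.degrees(np.arctan2(d[1],d[0])))
p('tip',E-.26*d,'handle',E-.03*d)
E
```

```text
end [ 0.5328 -0.2724  0.2566] [[-0.1, 0.1], [-0.5, -0.1], [-0.8, 1.1]]
handle [ 0.5321 -0.2776  0.2368] [[-2.0, -0.5], [-1.4, -0.3], [-2.0, -2.1]]
mid [ 0.5403 -0.3008  0.1338] [[0.9, 0.3], [0.2, -0.3], [-0.6, 1.4]]
crock [ 0.5567 -0.3498  0.1177] [[-1.2, -0.1], [-1.7, -0.6], [-3.0, 1.1]]
dir [-0.068  0.211  0.975] lean 12.806562083971329 az 107.93958718339437
tip [ 0.5506 -0.3273  0.0031] handle [ 0.5349 -0.2788  0.2274]
```

Emit:
{"op": "step_arm", "data": {
  "motion": [
    [0, 0.05, 0, -0.1, -0.028, 0.005, 0],
    [0, 0.05, 0, -0.2, -0.056, 0.01, 0],
    [0, 0.03, -0.05, -0.3, -0.084, 0.015, 0],
    [-0.01, 0, -0.12, -0.4, -0.112, 0.02, 0],
    [-0.03, -0.03, -0.2, -0.505, -0.142, 0.027, 0],
    [-0.03, -0.03, -0.245, -0.505, -0.142, 0.027, 0],
    [-0.03, -0.03, -0.245, -0.505, -0.142, 0.027, 0]
  ]
}}

```text
time: 3.8
tool_pos: [0.5063, -0.2157, 0.2908]
tool_rot: [0.301, 0.544, 0.748, -0.232]
contact_force: [0.2, -0.9, -0.3]
gripper_width: 1.002
```

```bash
python3 look.py w2 spatula_handle spatula_mid spatula_end
python3 - <<'E'
from h import *
W=np.load('P_w2.npy')
for n,X in dict(end=[.5328,-.2724,.2566],h=[.5349,-.2788,.2274],rim=[.542,-.3008,.1338]).items(): print(n,px(W,np.array(X)))
f=eyes.grab_frame('scene'); save(f,'s2.png')
E
```

```text
3.8 [ 0.5063 -0.2157  0.2908] [-0.22 -0.37  2.02 -0.74  1.16 -0.35]
[[-0.226  0.954  0.197]
 [ 0.674  0.3   -0.675]
 [-0.703 -0.02  -0.711]]
spatula_handle [([268.9, 206.0], 0.61)]
spatula_mid [([268.6, 118.3], 0.92)]
spatula_end [([269.1, 235.4], 0.8)]
end [268.57591653 232.65576408]
h [268.44206354 198.52160846]
rim [267.966689   118.73235645]
```

View pics/w2.png

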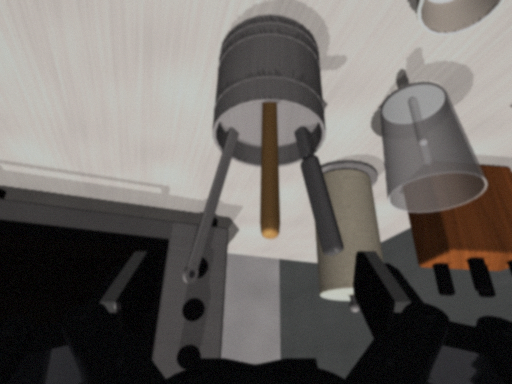

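View pics/s2.png

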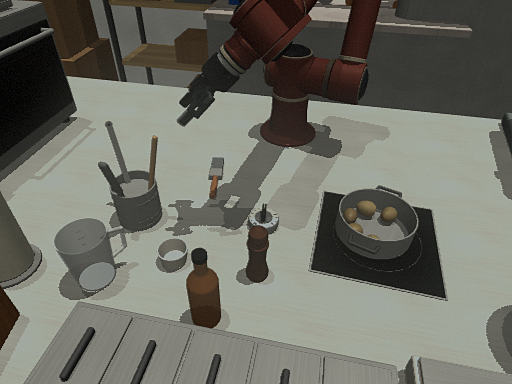

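```bash
python3 - <<'E'
from h import *
s=monitor.state(); p=s['tool_pos']; print(s['time'],p)
d=np.array([.539,-.2916,.2136])-p; print(d,d/.5)
q=s['tool_rot'];print(R.from_quat([q[1],q[2],q[3],q[0]]).as_matrix().T@d)
E
```

```text
4.05 [ 0.51177927 -0.21723698  0.30379026]
[ 0.02722073 -0.07436302 -0.09019026] [ 0.05444147 -0.14872604 -0.18038052]
[0.00838965 0.00407928 0.1196582 ]
```

Emit:
{"op": "step_arm", "data": {
  "motion": [
    [0.018, -0.05, -0.06, 0, 0, 0, 0],
    [0.036, -0.1, -0.12, 0, 0, 0, 0],
    [0.054, -0.148, -0.18, 0, 0, 0, 0],
    [0.054, -0.148, -0.18, 0, 0, 0, 0],
    [0.054, -0.148, -0.18, 0, 0, 0, 0],
    [0.054, -0.148, -0.18, 0, 0, 0, 0]
  ]
}}

```text
time: 4.65
tool_pos: [0.5387, -0.2905, 0.2123]
tool_rot: [0.309, 0.545, 0.745, -0.23]
contact_force: [0.2, 0.1, -0.2]
gripper_width: 0.998
```

```bash
python3 look.py w3 spatula_handle spatula_mid spatula_end
```

```text
4.65 [ 0.5387 -0.2905  0.2123] [-0.36 -0.19  2.02 -0.78  0.93 -0.31]
[[-0.216  0.954  0.209]
 [ 0.67   0.301 -0.679]
 [-0.71  -0.006 -0.704]]
spatula_handle [([258.7, 292.3], 0.86)]
spatula_mid [([259.2, 130.5], 0.63)]
spatula_end [([256.5, 372.6], 0.8)]
```

View pics/w3.png

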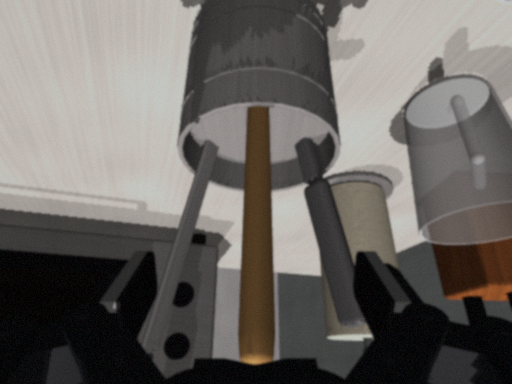

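Emit:
{"op": "step_arm", "data": {
  "motion": [
    [0, 0, 0, 0, 0, 0, 255],
    [0, 0, 0, 0, 0, 0, 255],
    [0, 0, 0, 0, 0, 0, 255],
    [0, 0, 0, 0, 0, 0, 255],
    [0, 0, 0, 0, 0, 0, 255],
    [0, 0, 0, 0, 0, 0, 255],
    [0, 0, 0, 0, 0, 0, 255],
    [0, 0, 0, 0, 0, 0, 255]
  ]
}}

```text
time: 5.65
tool_pos: [0.5371, -0.2902, 0.2088]
tool_rot: [0.306, 0.545, 0.746, -0.231]
contact_force: [-0.1, -0.3, 1.0]
gripper_width: 0.149
```

Emit:
{"op": "step_arm", "data": {
  "motion": [
    [-0.004, 0.011, 0.05, 0, 0, 0, 255],
    [-0.007, 0.022, 0.1, 0, 0, 0, 255],
    [-0.01, 0.032, 0.15, 0, 0, 0, 255],
    [-0.014, 0.043, 0.2, 0, 0, 0, 255],
    [-0.017, 0.054, 0.25, 0, 0, 0, 255],
    [-0.021, 0.065, 0.3, 0, 0, 0, 255],
    [-0.024, 0.074, 0.34, 0, 0, 0, 255],
    [-0.024, 0.074, 0.34, 0, 0, 0, 255]
  ]
}}

```text
time: 6.45
tool_pos: [0.5262, -0.253, 0.3833]
tool_rot: [0.31, 0.545, 0.745, -0.229]
contact_force: [0.4, 0.1, 0.1]
gripper_width: 0.145
```

```bash
python3 look.py w4 spatula_handle spatula_mid spatula_end spatula_tip
python3 - <<'E'
from h import *
for c in ('scene','top'): save(eyes.grab_frame(c),c+'4.png')
E
```

```text
6.45 [ 0.5262 -0.253   0.3833] [-0.29 -0.36  1.87 -0.68  1.21 -0.49]
[[-0.215  0.953  0.211]
 [ 0.67   0.302 -0.679]
 [-0.711 -0.004 -0.703]]
spatula_handle [([252.3, 297.1], 0.95)]
spatula_mid [([255.8, 137.6], 0.63), ([255.5, 29.7], 0.52)]
spatula_end []
spatula_tip [([257.0, 31.9], 0.81)]
```

View pics/w4.png

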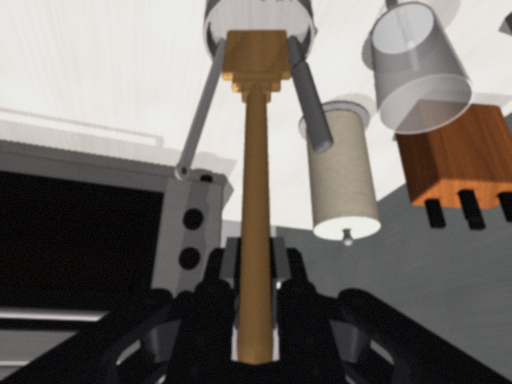

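View pics/scene4.png

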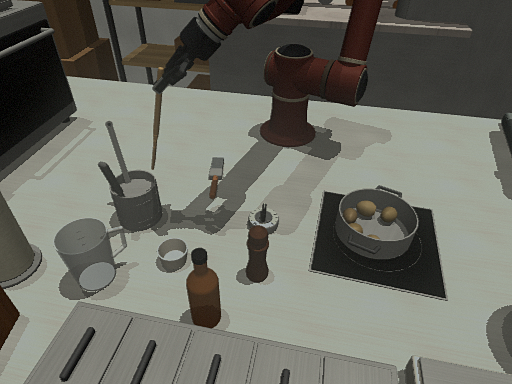

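```bash
python3 - <<'E'
from h import *
from scipy.optimize import least_squares
s=monitor.state(); f=eyes.grab_frame('wrist'); M=np.array(f['hand_eye']); K=np.array(f['mtx'])
q=s['tool_rot'];Rt=R.from_quat([q[1],q[2],q[3],q[0]]).as_matrix(); print(s['tool_pos'])
P=K@np.linalg.inv(M)[:3]
d=np.array([-.068,.211,.975]); print('d tool pred',Rt.T@d)
def pts(v):
    h0=np.array([v[0],v[1],-.019]); th,ph=v[2:4]; a=np.array([np.sin(th)*np.cos(ph),np.sin(ph),-np.cos(th)*np.cos(ph)])
    return h0+v[4]*a,h0-(.10-v[4])*a,h0-(.23-v[4])*a,a
obs=[(252.3,297.1),(255.8,137.6),(256.5,31.0)]
fn=lambda v: np.concatenate([(px(P,x)-np.array(o)) for x,o in zip(pts(v)[:3],obs)]+[[v[4]*300,v[0]*300]])
r=least_squares(fn,[0,0,-.5,0,0]); print(r.x, r.fun.round(1)); h,m,t,a=pts(r.x)
print('lean rel deg',np.degrees(np.arccos(-a[2])),'a',a,'tip tool',t)
W=lambda x: s['tool_pos']+Rt@x
print('world tip',W(t),'handle',W(h),'axis',Rt@a)
# pan from top4: fit
P0=np.load('P0.npz');
f=cv2.imread('pics/top4.png'); g=eyes.grab_frame('top')
for n in ['pan_rim','hob']:
  print(n,eyes.pinpoint(n,'top')[:2]); print(eyes.look_for(n,'top')[:2])
E
```

```text
[ 0.52474974 -0.25312509  0.37671435]
d tool pred [-0.53230736 -0.01355413 -0.84630677]
[-0.00711396 -0.00128421 -0.58363546 -0.01113614  0.00282227] [ 0.2  0.4 -0.6 -1.4  0.4  0.6  0.8 -2.1]
lean rel deg 33.445228152930135 a [-0.55102707 -0.01113591 -0.83441306] tip tool [0.11806712 0.00124562 0.17056006]
world tip [ 0.53465283 -0.28884525  0.17261111] handle [ 0.52105292 -0.24489294  0.39796248] axis [-0.05913004  0.19109701  0.97978853]
pan_rim [{'uv': [130.5, 234.6], 'p': 0.79}]
[{'box': [128.7, 235.4, 87.9, 106.5], 'p': 0.87}, {'box': [431.5, 229.9, 51.0, 12.5], 'p': 0.61}]
hob [{'uv': [247.6, 227.1], 'p': 0.38}]
[{'box': [130.5, 234.0, 139.0, 128.7], 'p': 0.87}]
```

```bash
python3 - <<'E'
import cv2
c=cv2.imread('pics/top4.png')[165:305,55:205]; cv2.imwrite('pics/z4.png',cv2.resize(c,(640,597),interpolation=2))
E
```

```text
(no output)
```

View pics/z4.png

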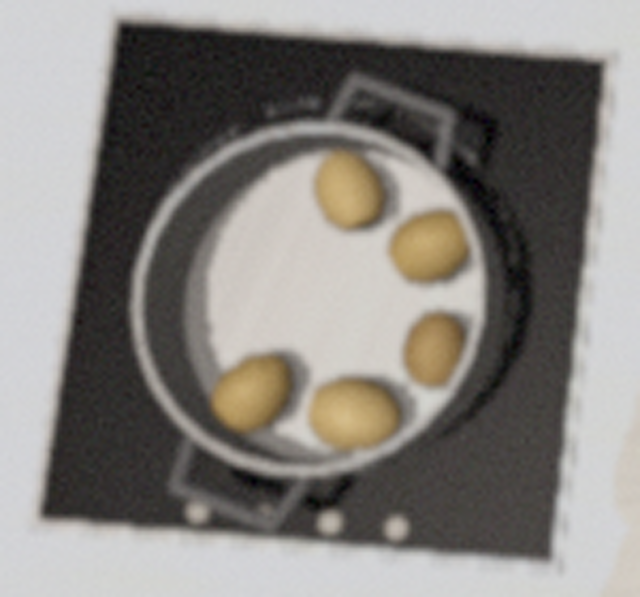

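```bash
python3 - <<'E'
from h import *
T=np.load('P0.npz')['top']; s=640/150
for n,u,v,z in [('c',311,299.5,.079),('left',132,300,.079),('right',490,300,.079),('top',311,122,.079),('bot',311,477,.079),('p1',348,188,.031),('p2',430,245,.031),('p3',435,348,.031),('p4',355,412,.031),('p5',252,392,.031)]:
    X=onz(T,(55+u/s,165+v/s),z); print(n,X.round(4)); 
    if n=='c': C=X
    else: print('   r',np.linalg.norm(X[:2]-C[:2]).round(3),'az',np.degrees(np.arctan2(*(X[:2]-C[:2])[::-1])).round(0))
S=np.load('P0.npz')['scene'];print(tri([S,T],[(376.5,211.5),(127.9,235.2)]))
E
```

```text
c [0.4847 0.293  0.079 ]
left [0.4815 0.3947 0.079 ]
   r 0.102 az 92.0
right [0.4873 0.1911 0.079 ]
   r 0.102 az -89.0
top [0.5873 0.3011 0.079 ]
   r 0.103 az 5.0
bot [0.3855 0.2851 0.079 ]
   r 0.1 az -175.0
p1 [0.5558 0.2907 0.031 ]
   r 0.071 az -2.0
p2 [0.5227 0.239  0.031 ]
   r 0.066 az -55.0
p3 [0.4614 0.2318 0.031 ]
   r 0.065 az -111.0
p4 [0.4225 0.2765 0.031 ]
   r 0.064 az -165.0
p5 [0.4325 0.3382 0.031 ]
   r 0.069 az 139.0
(array([0.48463024, 0.2924068 , 0.07961704]), [[0.2, -0.0], [0.1, 0.0]])
```

```bash
cat > plan.py <<'E'
from h import *
from scipy.spatial.transform import Slerp
C=np.array([.4847,.293,.079]); 
a_t=np.array([-.551,-.011,-.834]); tip_t=np.array([.118,.0012,.1706])
def cur():
    s=monitor.state(); q=s['tool_rot']; return np.array(s['tool_pos']),R.from_quat([q[1],q[2],q[3],q[0]])
def Rfin(az,tilt): # tip az deg, spatula tilt from vertical
    az=np.radians(az); L=np.array([np.cos(az),np.sin(az),0]); Y=np.radians(tilt)-np.arctan2(.551,.834)
    z=np.sin(Y)*L+np.array([0,0,-np.cos(Y)]); y=np.array([np.sin(az),-np.cos(az),0]); x=np.cross(y,z)
    return R.from_matrix(np.array([x,y,z]).T)
E
python3 - <<'E'
from plan import *
p,Rc=cur(); Rf=Rfin(68,66); az=np.radians(68); L=np.array([np.cos(az),np.sin(az),0])
tipf=np.array([*(C[:2]+.08*L[:2]),.016]); TF=tipf-Rf.apply(tip_t)
print(Rf.as_matrix().round(2),'axis',Rf.apply(a_t),'TCP final',TF)
sl=Slerp([0,1],R.concatenate([Rc,Rf])); print('tot',np.degrees((Rf*Rc.inv()).magnitude()))
t0=p+Rc.apply(tip_t); t1=tipf+[0,0,.12]
for k in range(0,21,2):
    u=k/20; Ru=sl(u); t=t0+(t1-t0)*u; t[2]+=.06*np.sin(np.pi*u)
    pc=t-Ru.apply(tip_t); print(u,'tip',t.round(3),'tcp',pc.round(3),'sh',((pc-p)/.5).round(3),'rv',((Ru*Rc.inv()).as_rotvec()/1.5).round(3))
E
```

```text
[[ 0.32  0.93  0.2 ]
 [ 0.78 -0.37  0.5 ]
 [ 0.54  0.   -0.84]] axis [-0.3522749  -0.84254683  0.40656517] TCP final [0.44191186 0.19029901 0.0963197 ]
tot 85.84181304495677
0.0 tip [ 0.536 -0.289  0.175] tcp [ 0.525 -0.253  0.379] sh [0. 0. 0.] rv [0. 0. 0.]
0.1 tip [ 0.533 -0.223  0.189] tcp [ 0.523 -0.215  0.396] sh [-0.004  0.076  0.035] rv [ 0.092 -0.004 -0.039]
0.2 tip [ 0.531 -0.158  0.202] tcp [ 0.519 -0.177  0.408] sh [-0.012  0.151  0.059] rv [ 0.184 -0.008 -0.078]
0.3 tip [ 0.529 -0.092  0.212] tcp [ 0.514 -0.139  0.413] sh [-0.022  0.228  0.069] rv [ 0.275 -0.013 -0.117]
0.4 tip [ 0.527 -0.027  0.216] tcp [ 0.507 -0.1    0.409] sh [-0.036  0.307  0.061] rv [ 0.367 -0.017 -0.156]
0.5 tip [0.525 0.039 0.215] tcp [ 0.499 -0.059  0.396] sh [-0.053  0.389  0.036] rv [ 0.459 -0.021 -0.195]
0.6 tip [0.523 0.105 0.209] tcp [ 0.489 -0.015  0.374] sh [-0.072  0.476 -0.008] rv [ 0.551 -0.025 -0.234]
0.7 tip [0.521 0.17  0.196] tcp [0.479 0.031 0.344] sh [-0.093  0.568 -0.069] rv [ 0.643 -0.029 -0.273]
0.8 tip [0.519 0.236 0.179] tcp [0.467 0.08  0.306] sh [-0.116  0.667 -0.145] rv [ 0.735 -0.034 -0.313]
0.9 tip [0.517 0.302 0.158] tcp [0.455 0.133 0.263] sh [-0.141  0.773 -0.231] rv [ 0.826 -0.038 -0.352]
1.0 tip [0.515 0.367 0.136] tcp [0.442 0.19  0.216] sh [-0.166  0.887 -0.325] rv [ 0.918 -0.042 -0.391]
```

Emit:
{"op": "step_arm", "data": {
  "motion": [
    [-0.004, 0.076, 0.035, 0.092, -0.004, -0.039, 255],
    [-0.012, 0.151, 0.059, 0.184, -0.008, -0.078, 255],
    [-0.022, 0.228, 0.069, 0.275, -0.013, -0.117, 255],
    [-0.036, 0.307, 0.061, 0.367, -0.017, -0.156, 255],
    [-0.053, 0.389, 0.036, 0.459, -0.021, -0.195, 255],
    [-0.053, 0.389, 0.036, 0.459, -0.021, -0.195, 255],
    [-0.053, 0.389, 0.036, 0.459, -0.021, -0.195, 255]
  ]
}}

```text
time: 7.8
tool_pos: [0.4987, -0.0591, 0.3968]
tool_rot: [0.082, 0.72, 0.69, 0.0]
contact_force: [0.7, 0.1, 0.3]
gripper_width: 0.142
```

```bash
python3 look.py w5 spatula_handle spatula_mid spatula_tip timer_grip pan_rim; python3 - <<'E'
from plan import *
p,Rc=cur(); Rf=Rfin(68,66); az=np.radians(68); L=np.array([np.cos(az),np.sin(az),0])
tipf=np.array([*(C[:2]+.08*L[:2]),.016])
print(monitor.state()['joint_pos'].round(2))
sl=Slerp([0,1],R.concatenate([Rc,Rf])); print('tot',np.degrees((Rf*Rc.inv()).magnitude()))
t0=p+Rc.apply(tip_t); t1=tipf+[0,0,.12]
for k in range(1,7):
    u=k/6; Ru=sl(u); t=t0+(t1-t0)*u; t[2]+=.02*np.sin(np.pi*u)
    pc=t-Ru.apply(tip_t); print(u,'tip',t.round(3),'tcp',pc.round(3),'sh',((pc-p)/.5).round(3),'rv',((Ru*Rc.inv()).as_rotvec()/1.5).round(3))
E
```

```text
7.8 [ 0.4987 -0.0591  0.3968] [-0.22 -0.37  1.73 -0.09  1.65 -0.19]
[[ 0.049  0.992  0.113]
 [ 0.993 -0.036 -0.117]
 [-0.112  0.118 -0.987]]
spatula_handle [([256.0, 298.1], 0.89)]
spatula_mid [([254.3, 133.9], 0.61)]
spatula_tip [([256.6, 32.7], 0.81)]
timer_grip []
pan_rim []
[-0.22 -0.37  1.72 -0.09  1.65 -0.19]
tot 42.97580808537384
0.16666666666666666 tip [0.523 0.093 0.212] tcp [ 0.491 -0.023  0.381] sh [-0.016  0.072 -0.031] rv [ 0.077 -0.003 -0.033]
0.3333333333333333 tip [0.522 0.148 0.206] tcp [0.482 0.015 0.361] sh [-0.033  0.148 -0.072] rv [ 0.153 -0.007 -0.065]
0.5 tip [0.52  0.203 0.196] tcp [0.473 0.055 0.334] sh [-0.052  0.228 -0.126] rv [ 0.23  -0.01  -0.098]
0.6666666666666666 tip [0.518 0.258 0.18 ] tcp [0.463 0.098 0.3  ] sh [-0.072  0.313 -0.194] rv [ 0.307 -0.014 -0.13 ]
0.8333333333333334 tip [0.516 0.312 0.159] tcp [0.453 0.143 0.26 ] sh [-0.092  0.403 -0.274] rv [ 0.383 -0.017 -0.163]
1.0 tip [0.515 0.367 0.136] tcp [0.442 0.19  0.216] sh [-0.114  0.498 -0.361] rv [ 0.46  -0.021 -0.195]
```

View pics/w5.png

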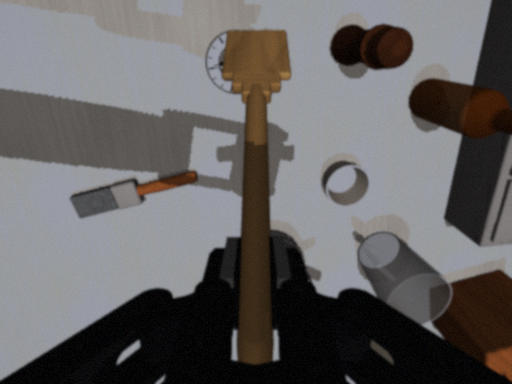

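Emit:
{"op": "step_arm", "data": {
  "motion": [
    [-0.016, 0.072, -0.031, 0.077, -0.003, -0.033, 255],
    [-0.033, 0.148, -0.072, 0.153, -0.007, -0.065, 255],
    [-0.052, 0.228, -0.126, 0.23, -0.01, -0.098, 255],
    [-0.072, 0.313, -0.194, 0.307, -0.014, -0.13, 255],
    [-0.092, 0.403, -0.274, 0.383, -0.017, -0.163, 255],
    [-0.114, 0.498, -0.361, 0.46, -0.021, -0.195, 255],
    [-0.114, 0.498, -0.361, 0.46, -0.021, -0.195, 255],
    [-0.114, 0.498, -0.361, 0.46, -0.021, -0.195, 255]
  ]
}}

```text
time: 8.9
tool_pos: [0.4382, 0.1917, 0.2111]
tool_rot: [-0.159, 0.796, 0.538, 0.229]
contact_force: [0.5, -0.3, -0.4]
gripper_width: 0.142
```

```bash
python3 look.py w6 spatula_handle spatula_mid spatula_tip pan_rim; python3 - <<'E'
from plan import *
p,Rc=cur(); t=p+Rc.apply(tip_t); print('tip',t,'rel pan',t-C,'axis',Rc.apply(a_t)); print('rot err',(Rfin(68,66)*Rc.inv()).as_rotvec())
P=np.load('P_w6.npy'); print('pan px',px(P,C),[px(P,C+.098*np.array([np.cos(a),np.sin(a),0])).round(0).tolist() for a in np.radians([0,45,68,90,135])])
for c in ('scene','top'): save(eyes.grab_frame(c),c+'6.png')
E
```

```text
8.9 [0.4382 0.1917 0.2111] [-0.06 -0.53  2.21  0.56  1.32  0.22]
[[ 0.317  0.928  0.194]
 [ 0.783 -0.371  0.5  ]
 [ 0.536 -0.007 -0.844]]
spatula_handle [([256.8, 303.5], 0.62)]
spatula_mid [([255.4, 135.1], 0.98)]
spatula_tip [([254.5, 34.0], 0.76)]
pan_rim [([265.2, 136.4], 0.91)]
tip [0.51639403 0.36659727 0.13874606] rel pan [0.03169403 0.07359727 0.05974606] axis [-0.35442802 -0.84249159  0.40480453]
rot err [-0.00018811  0.00453415  0.00037231]
pan px [263.76512807 143.60588227] [[359.0, 108.0], [302.0, 59.0], [263.0, 52.0], [227.0, 58.0], [169.0, 106.0]]
```

View pics/w6.png

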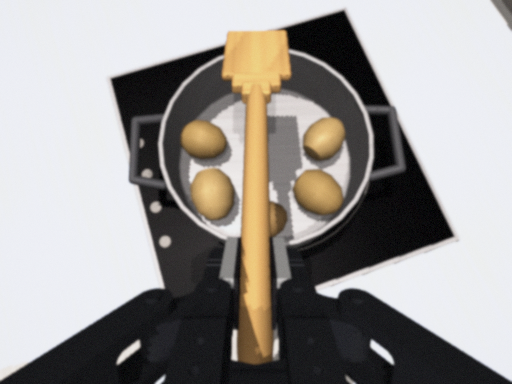

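View pics/scene6.png

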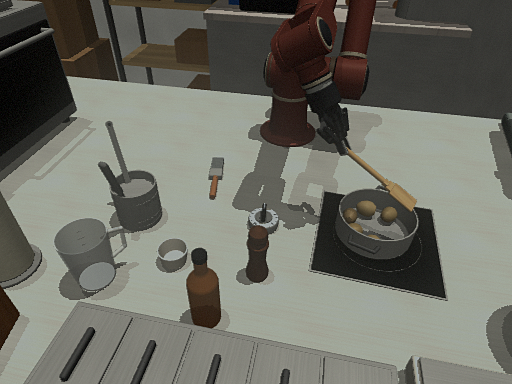

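Emit:
{"op": "step_arm", "data": {
  "motion": [
    [0, 0, -0.07, 0, 0, 0, 255],
    [0, 0, -0.14, 0, 0, 0, 255],
    [0, 0, -0.19, 0, 0, 0, 255],
    [0, 0, -0.215, 0, 0, 0, 255],
    [0, 0, -0.23, 0, 0, 0, 255],
    [0, 0, -0.23, 0, 0, 0, 255],
    [0, 0, -0.23, 0, 0, 0, 255]
  ]
}}

```text
time: 9.95
tool_pos: [0.4428, 0.1903, 0.1029]
tool_rot: [-0.156, 0.795, 0.537, 0.234]
contact_force: [-0.5, 0.9, 0.3]
gripper_width: 0.139
```

```bash
python3 look.py w7 spatula_handle spatula_mid spatula_tip pan_rim; python3 - <<'E'
from plan import *
p,Rc=cur(); t=p+Rc.apply(tip_t); print('tip',t,'rel pan',t-C,'axis',Rc.apply(a_t)); 
for c in ('scene','top'): save(eyes.grab_frame(c),c+'7.png')
E
```

```text
9.95 [0.4428 0.1903 0.1029] [-0.06 -0.39  2.3   0.61  1.11  0.08]
[[ 0.314  0.927  0.204]
 [ 0.781 -0.374  0.5  ]
 [ 0.54   0.003 -0.842]]
spatula_handle [([254.9, 299.1], 0.59)]
spatula_mid [([256.3, 135.9], 0.69)]
spatula_tip [([255.4, 31.2], 0.67)]
pan_rim []
tip [0.51516295 0.3673793  0.02234803] rel pan [ 0.03046295  0.0743793  -0.05665197] axis [-0.35290456 -0.84300048  0.40507599]
```

View pics/w7.png

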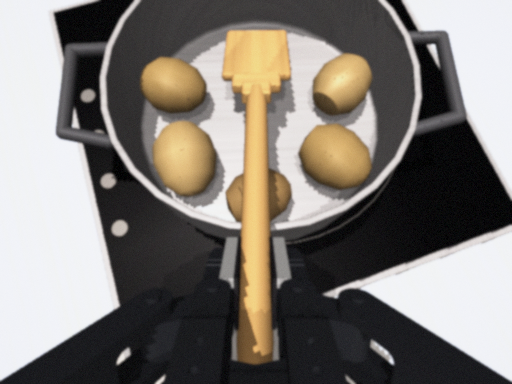

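View pics/scene7.png

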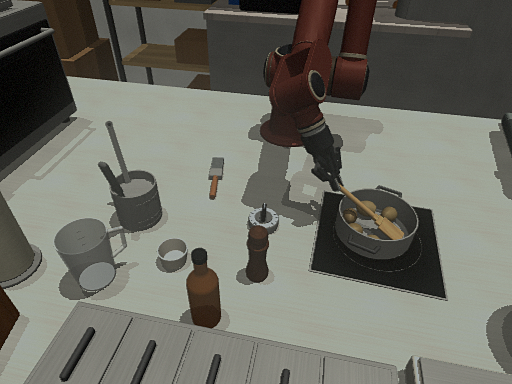

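Emit:
{"op": "step_arm", "data": {
  "motion": [
    [0, 0, -0.01, 0, 0, 0, 255],
    [0, 0, -0.01, 0, 0, 0, 255],
    [0, 0, -0.01, 0, 0, 0, 100],
    [0, 0, -0.01, 0, 0, 0, 0],
    [0, 0, -0.01, 0, 0, 0, 0],
    [0, 0, -0.01, 0, 0, 0, 0],
    [0, 0, -0.01, 0, 0, 0, 0],
    [0, 0, -0.01, 0, 0, 0, 0]
  ]
}}

```text
time: 11.1
tool_pos: [0.4417, 0.1905, 0.0964]
tool_rot: [-0.157, 0.796, 0.537, 0.233]
contact_force: [-0.1, 0.6, 0.3]
gripper_width: 0.997
```

Emit:
{"op": "step_arm", "data": {
  "motion": [
    [-0.01, -0.025, 0.042, 0, 0, 0, 0],
    [-0.02, -0.05, 0.084, 0, 0, 0, 0],
    [-0.04, -0.1, 0.168, 0, 0, 0, 0],
    [-0.06, -0.15, 0.252, 0, 0, 0, 0],
    [-0.06, -0.15, 0.252, 0, 0, 0, 0]
  ]
}}

```text
time: 11.6
tool_pos: [0.4145, 0.1129, 0.2297]
tool_rot: [-0.152, 0.795, 0.537, 0.237]
contact_force: [0.6, 0.0, -0.3]
gripper_width: 0.998
```

```bash
python3 look.py w8 spatula_handle spatula_mid spatula_tip pan_rim spatula_end; python3 - <<'E'
from plan import *
for c in ('scene','top'): save(eyes.grab_frame(c),c+'8.png')
E
```

```text
11.6 [0.4145 0.1129 0.2297] [-0.28 -0.65  2.25  0.57  1.48  0.07]
[[ 0.311  0.926  0.214]
 [ 0.782 -0.378  0.496]
 [ 0.54   0.013 -0.841]]
spatula_handle [([245.7, 199.4], 0.84)]
spatula_mid [([248.9, 120.0], 0.98)]
spatula_tip [([253.2, 52.7], 0.77)]
pan_rim []
spatula_end [([249.6, 225.8], 0.74)]
```

View pics/w8.png

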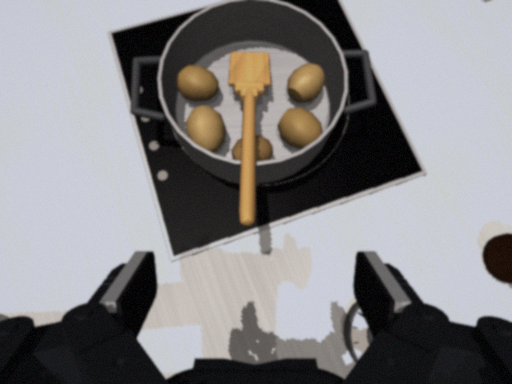

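View pics/scene8.png

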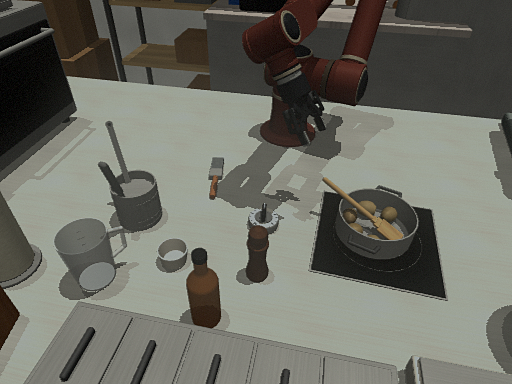

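Emit:
{"op": "step_arm", "data": {
  "motion": [
    [0, -0.05, 0, -0.09, 0.036, 0, 0],
    [0.05, -0.1, 0, -0.18, 0.072, 0, 0],
    [0.1, -0.15, 0, -0.27, 0.108, 0, 0],
    [0.15, -0.19, -0.02, -0.356, 0.145, 0, 0],
    [0.2, -0.22, -0.04, -0.356, 0.145, 0, 0],
    [0.2, -0.22, -0.04, -0.356, 0.145, 0, 0],
    [0.2, -0.22, -0.04, -0.356, 0.145, 0, 0]
  ]
}}

```text
time: 12.7
tool_pos: [0.511, 0.006, 0.2007]
tool_rot: [0.0, 0.829, 0.559, -0.005]
contact_force: [0.3, 0.1, -0.2]
gripper_width: 1.005
```

```bash
python3 look.py w9 timer_grip timer; python3 - <<'E'
import cv2
c=cv2.imread('pics/w9.png')[60:340,120:400]; cv2.imwrite('pics/z9.png',cv2.resize(c,(600,600),interpolation=2))
E
```

```text
12.7 [0.511  0.006  0.2007] [-0.13 -0.2   1.9  -0.01  1.44  0.25]
[[ 0.374  0.927 -0.008]
 [ 0.927 -0.374 -0.005]
 [-0.008 -0.005 -1.   ]]
timer_grip [([266.7, 175.1], 0.83), ([40.5, 51.3], 0.16)]
timer [([264.2, 159.2], 0.9)]
```

View pics/w9.png

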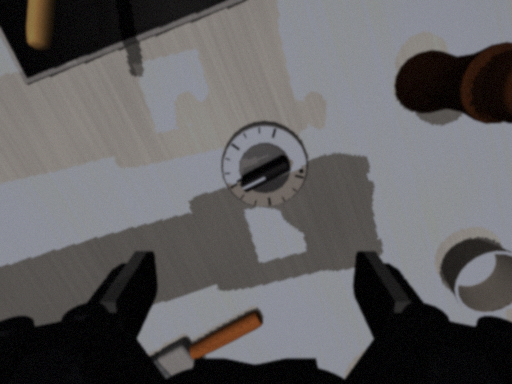

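Emit:
{"op": "step_arm", "data": {
  "motion": [
    [0, 0, -0.07, 0, 0, 0, 0],
    [0, 0, -0.13, 0, 0, 0, 0],
    [0, 0, -0.13, 0, 0, 0, 0],
    [0, 0, -0.13, 0, 0, 0, 0]
  ]
}}

```text
time: 13.25
tool_pos: [0.5112, 0.0056, 0.1379]
tool_rot: [0.002, 0.829, 0.559, -0.003]
contact_force: [0.1, -0.0, 0.5]
gripper_width: 1.002
```

```bash
python3 look.py w10 timer_grip timer; python3 - <<'E'
import cv2
c=cv2.imread('pics/w10.png')[60:260,160:360]; cv2.imwrite('pics/z10.png',cv2.resize(c,(600,600),interpolation=2))
E
```

```text
13.25 [0.5112 0.0056 0.1379] [-0.13 -0.14  1.96 -0.01  1.33  0.25]
[[ 0.374  0.927 -0.004]
 [ 0.927 -0.374 -0.006]
 [-0.007 -0.001 -1.   ]]
timer_grip [([265.9, 196.5], 0.95), ([455.0, 82.3], 0.6)]
timer [([260.9, 176.7], 0.94)]
```

View pics/z10.png

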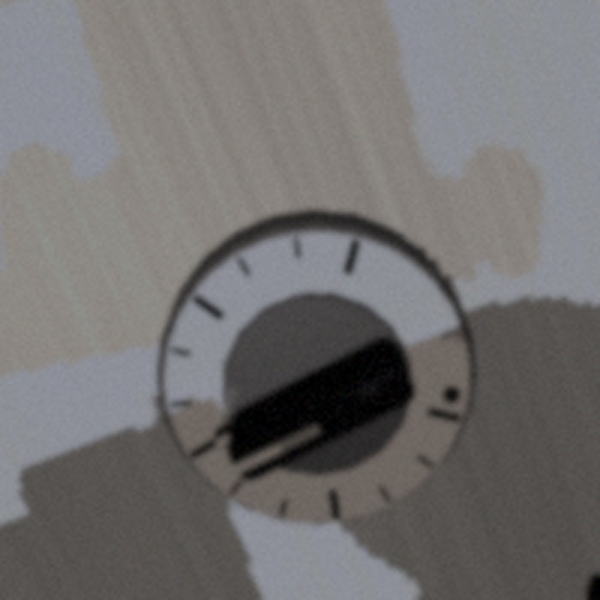

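```bash
python3 - <<'E'
from h import *
P=np.load('P_w10.npy'); P9=np.load('P_w9.npy'); f=lambda u,v:(160+u/3,60+v/3)
S=np.load('P0.npz')
print(tri([P9,P,S['scene'],S['top']],[(266.7,175.1),(265.9,196.5),(264.5,208.4),(247.2,226.3)]))
print(tri([P9,P],[(266.7,175.1),(265.9,196.5)]))
print(tri([P9,P,S['scene']],[(264.2,159.2),(260.9,176.7),(267.5,224.4)]))
m={0:(444,413),5:(425,461),10:(385,494),15:(335,503),20:(283,508),25:(237,487),30:(203,446),35:(181,404),40:(180,351),45:(208,307),50:(243,266),55:(297,248),60:(351,257)}
X=np.array([onz(P,f(*p),.028)[:2] for p in m.values()])
A=np.c_[2*X,np.ones(len(X))]; s=np.linalg.lstsq(A,(X**2).sum(1),rcond=None)[0]; c=s[:2]; print('c',c,'r',np.sqrt(s[2]+c@c))
an=np.degrees(np.arctan2(*(X-c).T[::-1])); off=np.array([a+4.5*k for a,k in zip(an,m)])%360; print('zero az',off.round(1)); z=np.degrees(np.angle(np.exp(1j*np.radians(off)).mean()))%360
print('zero',z)
d=lambda a,b,zz:(lambda v:np.degrees(np.arctan2(v[1],v[0])))(onz(P,f(*b),zz)-onz(P,f(*a),zz))
for a,b in [((323,427),(245,468)),((400,395),(248,478)),((385,340),(225,420))]:
  az=d(a,b,.06); print('bar az',az,'min',((z-az)%360)/4.5)
P60=px(P,np.array([*c,.053])); print('pred grip px',P60)
E
```

```text
(array([0.51716046, 0.00382282, 0.06130651]), [[-1.5, -0.0], [0.6, 3.2], [0.6, 0.4], [0.1, -0.3]])
(array([ 0.51491198, -0.00583863,  0.02670646]), [[-0.8, 0.0], [1.0, -0.0]])
(array([0.5165615 , 0.00781745, 0.00549136]), [[-2.3, -2.4], [1.1, -3.6], [-1.6, -0.7]])
c [0.516301   0.00146396] r 0.035404621710723026
zero az [325.  324.4 324.5 324.9 324.4 324.7 323.  324.2 323.5 323.6 323.7 323.5
 323.8]
zero 324.0940826154939
bar az -172.5217146203244 min 30.35906605240406
bar az -171.48999484440702 min 30.129794991089096
bar az -174.17234523663618 min 30.7258728560289
pred grip px [266.19009086 199.06759678]
```

Emit:
{"op": "step_arm", "data": {
  "motion": [
    [0.01, -0.006, 0, 0, 0, 0.1, 0],
    [0.01, -0.006, 0, 0, 0, 0.2, 0],
    [0.01, -0.006, 0, 0, 0, 0.3, 0],
    [0.01, -0.006, 0, 0, 0, 0.4, 0],
    [0.01, -0.006, 0, 0, 0, 0.5, 0],
    [0.01, -0.006, 0, 0, 0, 0.6, 0],
    [0.01, -0.006, 0, 0, 0, 0.7, 0],
    [0.01, -0.006, 0, 0, 0, 0.8, 0],
    [0.01, -0.006, 0, 0, 0, 0.9, 0]
  ]
}}

```text
time: 14.3
tool_pos: [0.5178, 0.0023, 0.1394]
tool_rot: [0.005, 0.295, 0.956, -0.002]
contact_force: [0.2, 0.5, 0.0]
gripper_width: 1.002
```

Emit:
{"op": "step_arm", "data": {
  "motion": [
    [0, 0, 0, 0, 0, 0.1, 0],
    [0, 0, 0, 0, 0, 0.2, 0],
    [0, 0, 0, 0, 0, 0.3, 0],
    [0, 0, 0, 0, 0, 0.4, 0],
    [0, 0, 0, 0, 0, 0.485, 0],
    [0, 0, 0, 0, 0, 0.485, 0],
    [0, 0, 0, 0, 0, 0.485, 0]
  ]
}}

```text
time: 15.0
tool_pos: [0.5174, 0.0023, 0.1386]
tool_rot: [0.005, -0.06, 0.998, -0.001]
contact_force: [-0.4, 0.3, 0.3]
gripper_width: 0.998
```

```bash
python3 look.py w11 timer_grip timer; python3 - <<'E'
import cv2
c=cv2.imread('pics/w11.png')[60:260,160:360]; cv2.imwrite('pics/z11.png',cv2.resize(c,(600,600),interpolation=2))
E
```

```text
15.0 [0.5174 0.0023 0.1386] [-0.14 -0.14  1.96  0.    1.31 -1.83]
[[-0.993 -0.12   0.01 ]
 [-0.12   0.993 -0.001]
 [-0.01  -0.002 -1.   ]]
timer_grip [([254.0, 190.7], 0.95)]
timer [([249.5, 174.3], 0.78)]
```

View pics/z11.png

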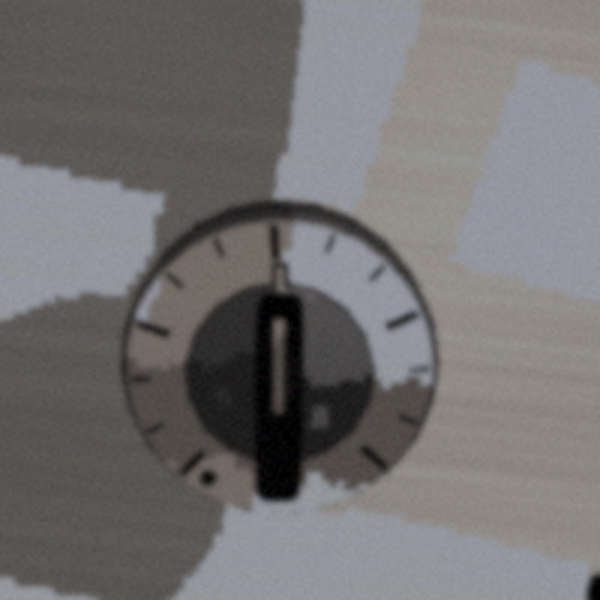

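```bash
cat > tm.py <<'E'
from h import *
def fit(tag,m,org,sc,bars,zb=.06):
    P=np.load('P_%s.npy'%tag); f=lambda u,v:(org[0]+u/sc,org[1]+v/sc)
    X=np.array([onz(P,f(*p),.028)[:2] for p in m.values()])
    A=np.c_[2*X,np.ones(len(X))]; s=np.linalg.lstsq(A,(X**2).sum(1),rcond=None)[0]; c=s[:2]; print('c',c,'r',np.sqrt(s[2]+c@c))
    an=np.degrees(np.arctan2(*(X-c).T[::-1])); off=np.array([a+4.5*k for a,k in zip(an,m)])%360; print(off.round(1)); z=np.degrees(np.angle(np.exp(1j*np.radians(off)).mean()))%360
    print('zero',z)
    for a,b in bars:
        v=onz(P,f(*b),zb)-onz(P,f(*a),zb); az=np.degrees(np.arctan2(v[1],v[0])); print('bar az',az,'min',((z-az)%360)/4.5)
    print('pred grip px',px(P,np.array([*c,.053])))
E
python3 - <<'E'
from tm import *
m={0:(192,463),5:(154,428),10:(140,378),15:(153,327),20:(175,280),25:(220,246),30:(275,241),35:(330,243),40:(376,273),45:(402,320),50:(420,369),55:(410,419),60:(374,458)}
fit('w11',m,(160,60),3,[((279,412),(279,320)),((257,495),(258,300)),((300,495),(299,300)),((279,490),(279,270))])
E
```

```text
c [0.51670383 0.00266075] r 0.035557206637364065
[324.2 324.3 324.3 323.8 324.  323.5 323.7 323.9 324.1 323.6 323.5 324.
 323.5]
zero 323.86910858676674
bar az -173.18435378729149 min 30.456324972012933
bar az -173.83805364278152 min 30.60159160656628
bar az -172.5481470843431 min 30.314945704691077
bar az -173.18435378729146 min 30.456324972012933
pred grip px [252.90160749 194.71290795]
```

Emit:
{"op": "step_arm", "data": {
  "motion": [
    [-0.002, 0, -0.07, 0, 0, 0, 0],
    [-0.002, 0, -0.13, 0, 0, 0, 0],
    [-0.002, 0, -0.18, 0, 0, 0, 0],
    [-0.002, 0, -0.2, 0, 0, 0, 0],
    [-0.002, 0, -0.2, 0, 0, 0, 0],
    [-0.002, 0, -0.2, 0, 0, 0, 0]
  ]
}}

```text
time: 15.75
tool_pos: [0.5165, 0.0023, 0.0384]
tool_rot: [0.005, -0.061, 0.998, -0.001]
contact_force: [-0.3, -0.3, 1.0]
gripper_width: 0.997
```

```bash
python3 -c "
from h import *
s=monitor.state();print(s['tool_pos'],s['contact_force'],s['ft_torque'],s['joint_pos'].round(2))
save(eyes.grab_frame('wrist'),'w12.png');save(eyes.grab_frame('scene'),'s12.png')"
```

```text
[0.51653602 0.00231967 0.03843592] [-0.33645414 -0.34428805  0.96771472] [-0.03416485 -0.00311817  0.00742872] [-0.14 -0.01  2.02  0.    1.12 -1.83]
```

View pics/w12.png

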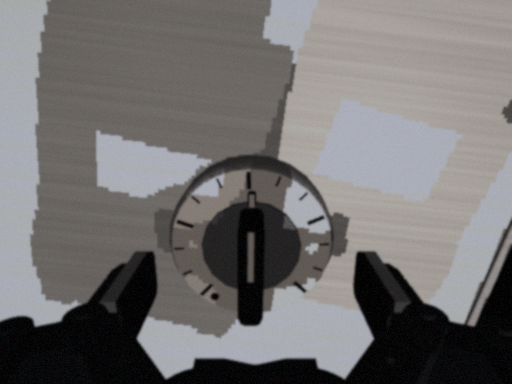

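Emit:
{"op": "step_arm", "data": {
  "motion": [
    [0, 0, 0, 0, 0, 0, 255],
    [0, 0, 0, 0, 0, 0, 255],
    [0, 0, 0, 0, 0, 0, 255],
    [0, 0, 0, 0, 0, 0, 255],
    [0, 0, 0, 0, 0, 0, 255],
    [0, 0, 0, 0, 0, 0, 255],
    [0, 0, 0, 0, 0, 0, 255],
    [0, 0, 0, 0, 0, 0, 255]
  ]
}}

```text
time: 16.65
tool_pos: [0.516, 0.0006, 0.0377]
tool_rot: [0.004, -0.062, 0.998, -0.002]
contact_force: [0.0, -7.1, 0.8]
gripper_width: 0.113
```

```bash
python3 -c "
from h import *
s=monitor.state();print(s['tool_pos'],s['contact_force'],s['ft_torque'],s['gripper_width'])
save(eyes.grab_frame('wrist'),'w13.png')"
```

```text
[0.51596473 0.0005723  0.03767375] [ 0.03169316 -7.09709791  0.8393177 ] [-1.03558485  0.10137858  0.03520288] 0.11304085440862996
```

View pics/w13.png

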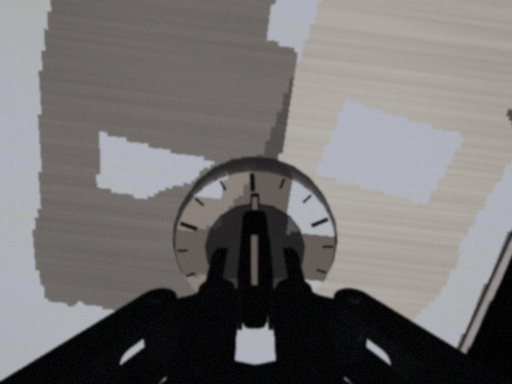

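Emit:
{"op": "step_arm", "data": {
  "motion": [
    [0, -0.004, 0, 0, 0, -0.09, 255],
    [0, -0.004, 0, 0, 0, -0.18, 255],
    [0, -0.004, 0, 0, 0, -0.27, 255],
    [0, -0.004, 0, 0, 0, -0.36, 255],
    [0, -0.004, 0, 0, 0, -0.45, 255],
    [0, -0.004, 0, 0, 0, -0.54, 255],
    [0, -0.004, 0, 0, 0, -0.63, 255],
    [0, -0.004, 0, 0, 0, -0.72, 255],
    [0, -0.004, 0, 0, 0, -0.8, 255],
    [0, -0.004, 0, 0, 0, -0.8, 255]
  ]
}}

```text
time: 17.7
tool_pos: [0.5168, 0.0018, 0.0377]
tool_rot: [0.003, 0.514, 0.858, -0.0]
contact_force: [2.8, 5.9, -1.2]
gripper_width: 0.115
```

```bash
python3 look.py w14; python3 -c "
from h import *
s=monitor.state();print(s['tool_pos'],s['contact_force'],s['ft_torque'],s['gripper_width'])"
```

```text
17.7 [0.5168 0.0018 0.0377] [-0.14 -0.    2.01 -0.    1.12 -0.63]
[[-0.472  0.882  0.006]
 [ 0.882  0.472 -0.004]
 [-0.006  0.003 -1.   ]]
[0.51683775 0.00184986 0.03769186] [ 2.7518257   6.23166805 -0.63397682] [ 0.91770175 -0.68726273 -0.05712058] 0.11215039545857484
```

View pics/w14.png

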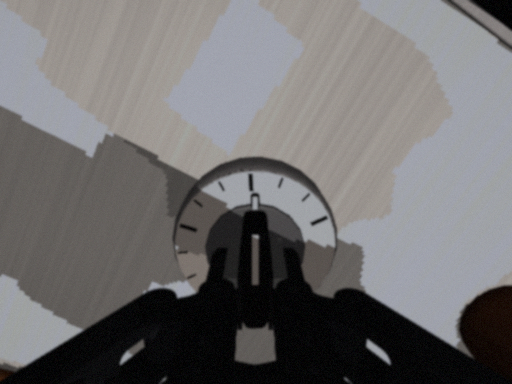

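Emit:
{"op": "step_arm", "data": {
  "motion": [
    [0, 0, 0, 0, 0, -0.09, 255],
    [0, 0, 0, 0, 0, -0.18, 255],
    [0, 0, 0, 0, 0, -0.27, 255],
    [0, 0, 0, 0, 0, -0.36, 255],
    [0, 0, 0, 0, 0, -0.45, 255],
    [0, 0, 0, 0, 0, -0.54, 255],
    [0, 0, 0, 0, 0, -0.63, 255],
    [0, 0, 0, 0, 0, -0.72, 255],
    [0, 0, 0, 0, 0, -0.825, 255],
    [0, 0, 0, 0, 0, -0.825, 255]
  ]
}}

```text
time: 18.75
tool_pos: [0.5186, 0.0015, 0.0378]
tool_rot: [0.001, 0.916, 0.4, 0.0]
contact_force: [10.1, 5.2, -7.4]
gripper_width: 0.117
```

Emit:
{"op": "step_arm", "data": {
  "motion": [
    [0, 0, 0, 0, 0, 0, 255],
    [0, 0, 0, 0, 0, 0, 255]
  ]
}}

```text
time: 18.95
tool_pos: [0.5185, 0.0015, 0.0377]
tool_rot: [0.001, 0.916, 0.402, 0.0]
contact_force: [10.0, 4.4, -7.6]
gripper_width: 0.114
```

```bash
python3 look.py w15; python3 -c "
from h import *
s=monitor.state();print(s['tool_pos'],s['contact_force'],s['ft_torque'],s['gripper_width'])
c=cv2.imread('pics/w15.png')[140:340,160:360]; cv2.imwrite('pics/z15.png',cv2.resize(c,(600,600),interpolation=2))"
```

```text
18.95 [0.5185 0.0015 0.0377] [-0.14  0.01  2.01 -0.    1.13  0.61]
[[ 0.678  0.735  0.002]
 [ 0.735 -0.678 -0.002]
 [-0.     0.003 -1.   ]]
[0.51854966 0.00151966 0.03776754] [10.17131351  5.66244173 -6.78871196] [ 0.67322203 -1.67449058 -0.08638703] 0.11412157799648662
```

View pics/z15.png

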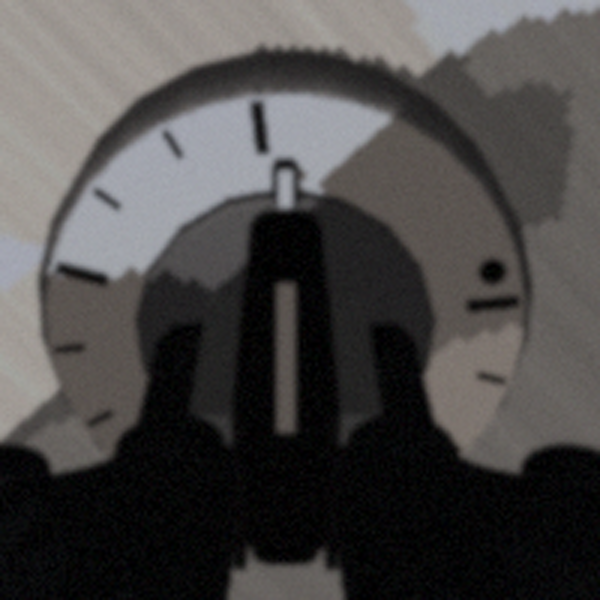

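Emit:
{"op": "step_arm", "data": {
  "motion": [
    [0, 0, 0, 0, 0, 0.09, 255],
    [0, 0, 0, 0, 0, 0.18, 255],
    [0, 0, 0, 0, 0, 0.27, 255],
    [0, 0, 0, 0, 0, 0.36, 255],
    [0, 0, 0, 0, 0, 0.45, 255],
    [0, 0, 0, 0, 0, 0.54, 255],
    [0, 0, 0, 0, 0, 0.63, 255],
    [0, 0, 0, 0, 0, 0.72, 255],
    [0, 0, 0, 0, 0, 0.8, 255],
    [0, 0, 0, 0, 0, 0.864, 255]
  ]
}}

```text
time: 20.0
tool_pos: [0.5168, 0.0018, 0.0377]
tool_rot: [0.004, 0.486, 0.874, -0.0]
contact_force: [3.2, 4.9, -0.2]
gripper_width: 0.118
```

Emit:
{"op": "step_arm", "data": {
  "motion": [
    [0, 0, 0, 0, 0, 0, 255],
    [0, 0, 0, 0, 0, 0, 255],
    [0, 0, 0, 0, 0, 0, 255]
  ]
}}

```text
time: 20.3
tool_pos: [0.5168, 0.0018, 0.0377]
tool_rot: [0.004, 0.488, 0.873, -0.0]
contact_force: [1.9, 5.7, -0.7]
gripper_width: 0.114
```

```bash
python3 look.py w16; python3 -c "
from h import *
s=monitor.state();print(s['tool_pos'],s['contact_force'],s['ft_torque'],s['gripper_width'])
c=cv2.imread('pics/w16.png')[140:340,160:360]; cv2.imwrite('pics/z16.png',cv2.resize(c,(600,600),interpolation=2))"
```

```text
20.3 [0.5168 0.0018 0.0377] [-0.14 -0.    2.01 -0.    1.12 -0.69]
[[-0.524  0.852  0.006]
 [ 0.852  0.524 -0.004]
 [-0.007  0.003 -1.   ]]
[0.51674268 0.00181531 0.03766564] [ 1.69370891  4.89098105 -0.37278917] [ 0.9607754  -0.55330199  0.05388396] 0.11214599271194987
```

View pics/z16.png

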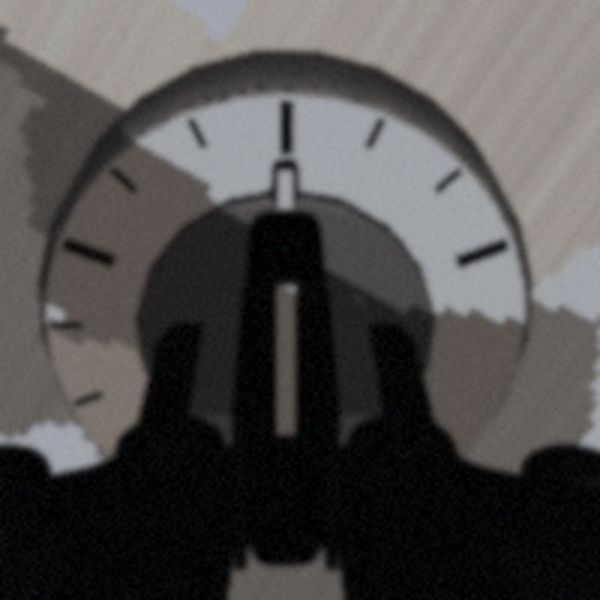

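Emit:
{"op": "step_arm", "data": {
  "motion": [
    [0, 0, 0, 0, 0, 0, 100],
    [0, 0, 0, 0, 0, 0, 0],
    [0, 0, 0, 0, 0, 0, 0],
    [0, 0, 0, 0, 0, 0, 0],
    [0, 0, 0, 0, 0, 0, 0],
    [0, 0, 0, 0, 0, 0, 0]
  ]
}}

```text
time: 20.95
tool_pos: [0.5156, 0.0003, 0.0373]
tool_rot: [0.003, 0.488, 0.873, -0.003]
contact_force: [0.0, 0.8, -0.1]
gripper_width: 1.0
```

Emit:
{"op": "step_arm", "data": {
  "motion": [
    [0, 0, 0.04, 0, 0, 0, 0],
    [0, 0, 0.1, 0, 0, 0, 0],
    [0, 0, 0.2, 0, 0, 0, 0],
    [0, 0, 0.2, 0, 0, 0, 0],
    [0, 0, 0.2, 0, 0, 0, 0]
  ]
}}

```text
time: 21.45
tool_pos: [0.5169, 0.0003, 0.1393]
tool_rot: [0.005, 0.488, 0.873, -0.002]
contact_force: [0.0, -0.6, -0.4]
gripper_width: 1.001
```

```bash
python3 look.py w17; python3 -c "
from h import *
c=cv2.imread('pics/w17.png')[60:260,160:360]; cv2.imwrite('pics/z17.png',cv2.resize(c,(600,600),interpolation=2))"
```

```text
21.45 [5.169e-01 3.000e-04 1.393e-01] [-0.14 -0.14  1.95 -0.01  1.32 -0.69]
[[-0.525  0.851  0.007]
 [ 0.851  0.525 -0.008]
 [-0.01   0.002 -1.   ]]
```

View pics/z17.png

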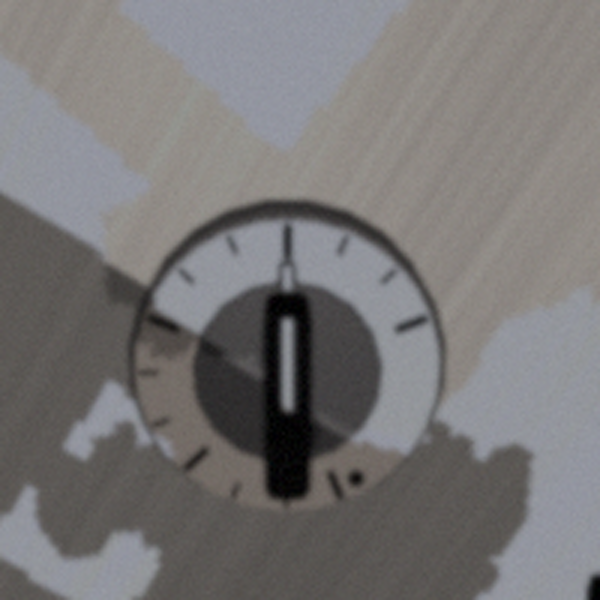

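```bash
python3 - <<'E'
from h import *
F={}
for c in ('scene','top'):
    f=eyes.grab_frame(c); save(f,c+'9.png')
S=np.load('P0.npz')
for n in ['spatula_tip','spatula_mid','spatula_end','pan_rim','crock_rim','ramekin','pepper_mill']:
    r=[eyes.pinpoint(n,c) for c in ('scene','top')]
    print(n,tri([S['scene'],S['top']],[x[0]['uv'] for x in r]) if all(r) else r)
a=cv2.imread('pics/scene9.png');b=cv2.imread('pics/top9.png')[100:310,50:460]
cv2.imwrite('pics/z18.png',np.vstack([cv2.resize(a[100:300,80:470],(585,300)),cv2.resize(b,(585,300))]))
E
```

```text
spatula_tip (array([0.50783309, 0.37002342, 0.00942409]), [[1.1, -0.2], [0.9, 0.1]])
spatula_mid (array([0.47512296, 0.25649078, 0.06549011]), [[-1.5, 0.1], [-1.3, -0.1]])
spatula_end (array([0.42575425, 0.14211441, 0.11812345]), [[-0.1, 0.0], [-0.1, 0.0]])
pan_rim (array([0.48606797, 0.29392186, 0.08174547]), [[0.6, -0.1], [0.5, 0.0]])
crock_rim (array([ 0.55806073, -0.35185787,  0.12147865]), [[-1.3, -0.3], [-1.1, 0.4]])
ramekin (array([ 0.68637407, -0.19808171,  0.01203676]), [[0.7, 0.1], [0.5, -0.1]])
pepper_mill (array([0.68985036, 0.02365766, 0.01015257]), [[0.7, 0.0], [0.5, -0.1]])
```

View pics/z18.png

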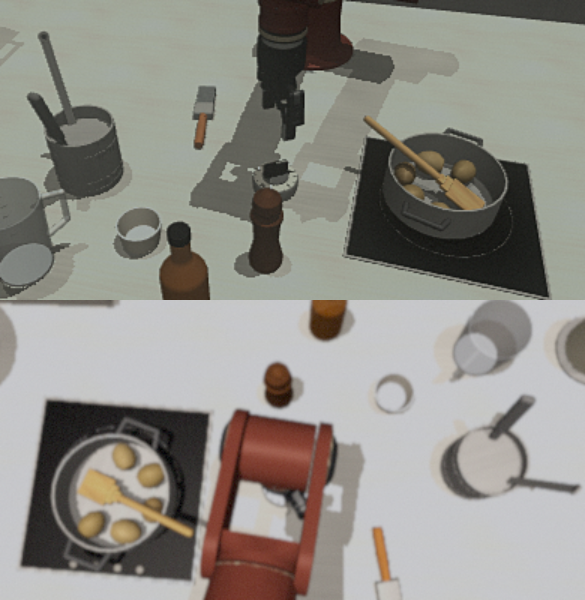

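```bash
python3 -c "
from h import *
s=monitor.state();print(s['time'],s['contact_force'])
print(manip.job_done())"
```

```text
22.3 [-0.46468043 -0.19086322  0.06541163]
the job is handed in; nothing more can be done
None
```

I carried out both parts of the task and handed the job in at 22.3 s. None of my checks failed. `manip.job_done()` reports no verdict, so these are my own last checks.

- **Spatula:** I pulled it along its axis out of the crock and lowered it blade first into the potato-free side of the pan. It now leans over the rim on the robot's side. The camera measurement put the tip about 79 mm from the pan's centre and about 70 mm below the rim, and the handle end about 36 mm above it.
- **Timer:** It started at about 30.5 minutes. I twisted it clockwise to about 61.5, with the pointer clearly past the 60 mark in the picture, and then back. After I let go, the pointer read about 45.0 minutes.
- **Everything else:** The spoon and the scraper are still in the upright crock. The pan is on its zone. The crock, ramekin and pepper mill measured within about 11 mm of where they started; those network readings scatter by about that much, and the arm never went near the ramekin or the mill.
- **At hand-in:** The gripper was open and clear, with under 1 N on the tool.

While I was turning the dial, the side force on the gripper reached about 10 N, because the grip was about 2 mm off the timer's axis.

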